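Take the combination lock off the studio tool chest and hold it up

ROBOT

A 6-joint arm with a two-finger parallel gripper is mounted at the origin on the work surface. World frame = base frame: x ahead of the robot, y to its left, z up, the work surface at z = 0. Lengths are in mm, angles in rad, forces in N, time in s.
With the tool pointing down it reaches from about 350 to 850 mm from the base axis. Payload 8.1 kg.
Tool frame: the origin (TCP) lies at the very end of the fingers, on their centre line; the grasp point (between the pads) lies 19 mm behind it (ctrl.grip_depth is the distance from the TCP to the grasp point, in mm); z points along the fingers, y is the direction in which the jaws open and shut (so a half turn about z gives the same grasp; the last joint's range is limited). The gripper opens to 93 mm and grips with 3 to 60 N. Pads are 15 mm wide; open, the fingers measure 128 mm over their backs; the gripper's body (75 mm by 188 mm) begins 65 mm behind the grasp point.
Start: joints at [-0.085, 0.13, 1.488, -0, 1.523, -0.085], TCP at [600.004, 0.022, 191.335] pointing down, gripper open.
Joint ranges: [-2.96, 2.96], [-0.89, 2.26], [0.02, 2.5], [-1.34, 4.48], [0, 2.73], [-2.66, 2.66]. Speed limits (rad/s): [2.39, 2.39, 2.79, 3.14, 3.14, 3.14].

INTERFACE

Orientations are given as a unit quaternion [w, x, y, z].
In Python, from station import ctrl, viewer gives the robot as it stands.
- The arm moves only by the tool step_arm, never from a script. Its argument "rows" is text: rows parted by semicolons, each of 5 numbers parted by spaces: the shift along the tool's x, y, z in m, then the turn about the tool's z in degrees, then the gripper's target within -1 to 1 (fully open at 1, half-way at 0, shut at -1). A call has 1 to 12 rows; each row shifts and turns the commanded pose from where the row before left it, along the tool's axes as they then stand; what a row does not reach is not made up. A row lasts 1/10 s, in which the tool goes at most 50 mm and 8.59 degrees, less where a joint would pass 70% of its speed; a pose out of reach is approached as far as the arm can. A call with a gripper value outside its range is refused whole. The fingers move at their own pace and stop on an object; "newtons" is the grip in N (left out, the last holds). Time passes only in rows, so rows that do not move let the fingers close. It gives the time, the measured TCP pose, the force and the opening at its end, in the units of the state.
- ctrl.state(): the state, without advancing time (a new reading comes with each control period).
- viewer.grab_frame(name): name is "scene" or "side" or "wrist"; returns a dict with "color" (480x640x3 uint8, blue, green, red), "fx", "fy", "cx", "cy" (pixels), "extrinsics" (4x4, takes a point from world to camera coordinates); the wrist camera has in their place "mount" (4x4, takes a point from camera to tool coordinates, whose origin is the TCP and whose axes are the flange's). Camera axes: x right, y up, looking along -z (the intrinsics and any distortion apply to the point x, -y, -z); pixel columns grow to the right and rows downward; lengths in mm; the calibration is good to about 2 mm. The wrist camera is an equidistant fisheye: a pixel r from the principal point sees the ray r / f radians off the axis. A picture is of the moment at which its call begins: read the wrist's pose just before it. There is no depth.
- ctrl.job_done(): hands the job in, once; it reports no verdict.
Trained networks look in the newest picture that a camera, given by its name, has taken for a name from the list of things; names that differ only in an ending like _2 or _b are one class to them, and where a whole thing is asked for, a point or a joint stands for the part that bears it (a point fixed in the world has none). Each returns a list of dicts, best first, with "p" (0 to 1); they miss things now and then, are a little off and sometimes report something else, mostly with a low value. They report only what shows in the picture. A call takes as long as a camera call. They do not tell look-alikes from the thing itself.
- viewer.spot_in(target, camera): "bbox" ([centre column, centre row, width, height] in pixels, round what is visible of it).
The state is a dict: "clock": time; "joints": joint angles; "joint_velocities": joint speeds; "joint_torque": joint torques, N m; "position": TCP position; "tcp_rot": TCP orientation; "wrist_force": force on the tool from outside, world axes, zero at the start; "torque": the same for the moment, N m; "grip_width": opening from 0.0 (shut) to 1.0 (fully open).
Only numpy, scipy, OpenCV 4.12 (cv2) and the standard library are available. Lean on these libraries where they do the work, as an engineer would, in place of code of your own. Each camera call takes 0.05 s, during which the arm holds its last target. There are 200 camera calls.

TASK

The sculptors' tool chest is shut with a dial lock on its hasp: turn the dial anticlockwise through its clicks until its pointer lines up with the index mark on the lock, then, with the lock still seated, pull the shackle bolt out to its stop. Take the open lock up off the hasp in the gripper and hold it still and level, dial upward, at least 10 cm above where it sat; the program finishes while still holding it there. Do not disturb the clay studies and the modelling tool lying about.

Things in the scene. Friction and masses are not known exactly. Their poses are not given: they have to be found in the camera images.
- chest: Fixed wooden tool chest, 246 (x) x 346 (y) x 90 mm high, z up, origin at the centre of its underside on the table. On it lies a steel hasp plate 3 mm thick.
- staple (a point): Foot of the upright steel staple, fixed on the hasp plate: 34 (x) x 10 (y) x 27.5 mm high, its eye 20 mm wide and 22 mm high; 93 mm above the table, at x = -40, y = -28 mm in the chest's frame.
- lock: Loose brass block lock, 56 (x) x 100 (y) x 36 mm high, about 0.6 kg; origin at the centre of its underside, z up. Starts on the hasp plate, axes as the chest's. The staple fits a slot in its underside (1.5 mm play), so it comes off straight up only, by 30 mm, once the bolt is drawn. Its plain sides (-x and +x faces, 56 mm apart) can be gripped from above, the dial between the fingers.
- index_mark (a point): Small black mark standing on the lock's top face, at its edge towards the lock's -x; the dial's pointer is to line up with it.
- dial_grip (a point): On the dial's axis, mid-height of its bar; turns with it. Black dial on the lock at its x = 0, y = 8 mm: a disc 43 mm across, its top 41.5 mm above the lock's underside, and on it an upright grip bar 12 mm thick, 38 mm long, 20 mm high (point 51.5, top 61.5 mm above the underside). x axis along the bar; the pointer is its blunt-pointed end with the white line, towards -x.
- dial (a joint): Dial angle in the lock, rad, growing anticlockwise from above; 0: pointer at the index mark (bar along the lock's x), the only place that frees the bolt (within about 0.12). Starts between -1.75 and -0.4 and settles in a notch: turn anticlockwise. Spring detents click every 0.524 rad, one of them at 0, and take about 0.1 N m to pass; stops at -1.85 and 0.8.
- shackle_pull (a point): In the pull tab of the shackle bolt, on its middle line, 8 mm below its top; axes as the lock's. The tab is an upright steel block 14 (x) x 18 (y) mm, from 4 to 38 mm above the lock's underside, beyond the lock's +y end (8 mm gap when shut). The bolt, a rod along y, 13 mm above the underside, runs through the staple's eye.
- shackle (a joint): How far the bolt is drawn towards the lock's +y, m: 0 shut, 0.028 at its stop. Slides with about 2 N of friction, stays where it is left, clear of the staple beyond 0.017. Unless the dial is at its mark it stops after about 3 mm.
- study_a: Clay study of a face, bystander, a block about 40 x 50 x 36 mm, loose on the chest's lid; origin at the centre of its underside.
- study_b: Clay study, bystander, a block about 46 x 58 x 41 mm, loose on the table beside the chest; origin at the centre of its underside.
- study_c: Clay study, bystander, a block about 42 x 53 x 38 mm, loose on the table beside the chest; origin at the centre of its underside.
- modelling_tool: Modelling tool with a wooden handle, bystander, about 210 mm long and 12 mm thick, lying on the table along its x axis; origin on its underside near the middle.
Mind the look-alikes: they are no part of the job. Several things have the shape of the lock; the one meant has the colours described above.

How it is judged (in metres and radians):
On the way, in this order (a step that is already met when the one before it is completed fails the run):
1. the dial's pointer is at the index mark (value of joint dial between -0.17 and 0.17 rad), for 0.2 s.
2. the shackle bolt is pulled out while the lock still sits on the hasp (value of joint shackle above 0.022 m and z of lock in the frame of chest below 0.108 m), for 0.2 s.
At the end, for the whole second after the job is handed in: The fingers hold the lock, still (under 0.03 m/s), at least 95 mm above where it sat on the hasp, dial up and level within 0.3 rad, the shackle bolt still drawn out by more than 18 mm and the lock not touching the chest (z of lock in the frame of chest above 0.188 m and angle between lock's own z axis and vertical below 0.3 rad and value of joint shackle above 0.018 m and contact force between lock and the fingers above 2 N and contact force between lock and chest below 0.1 N and linear speed of lock below 0.03 m/s); the arm keeps its last pose, push and grip.
It fails at once if a clay study or the modelling tool is moved by more than 20 mm (distance of any of study_a, study_b, study_c, modelling_tool from where it was at the start of the episode above 0.02 m).
It also fails if it takes over 64 s, if anything falls off the work surface, if the arm or the gripper's body presses on something with over 40 N, if the wrist force passes 120 N, or if a joint passes its speed limit or range.

## Working session

There is one attempt and no reset: what is moved stays moved. The work goes in short steps, Python scripts to look and compute and a tool call to move; the robot and the scene stay as the last step left them, time stands still between calls to the robot, and variables do not carry over. Pictures are saved under pics/ and viewed, about 8 in all and at most 12, crops included, and the job is handed in when it is done.

Besides the shell and the picture viewer there is one more tool, called after "Emit:" in YAML: its name, and indented under it one key for each argument. step_arm: Moves the arm, as the interface text tells. Its arguments: {"type":"object","properties":{"rows":{"type":"string"},"newtons":{"type":"number"}},"required":["rows"]}

```bash
ls; mkdir -p pics; python3 - <<'E'
from station import ctrl, viewer
import cv2,numpy as np
s=ctrl.state();print(s['clock'],s['position'],s['tcp_rot'],s['grip_width'])
ims=[]
for c in ['scene','side']:
    f=viewer.grab_frame(c);cv2.imwrite(f'pics/{c}0.png',f['color'])
    print(c,f['fx'],f['fy'],f['cx'],f['cy'],np.round(f['extrinsics'],4).tolist(),[k for k in f])
    for t in ['lock','dial_grip','index_mark','shackle_pull','chest','staple']:
        print(t,[(round(d['p'],2),np.round(d['bbox'],1).tolist()) for d in viewer.spot_in(t,c)][:4])
E
```

```text
pics
0.0 [5.99391741e+02 8.57778052e-02 1.90281184e+02] [-6.96109000e-04  7.07109037e-01  7.07103941e-01 -5.84819839e-04] 1.0000139020614502
scene 450.6474817699992 450.6474817699992 329.008515241131 241.24463645534505 [[0.8047, 0.5933, 0.0214, -502.1253], [-0.4119, 0.532, 0.7398, 101.5374], [0.4275, -0.6042, 0.6725, -1276.5806], [0.0, 0.0, 0.0, 1.0]] ['color', 'fx', 'fy', 'cx', 'cy', 'extrinsics']
lock [(0.95, [153.2, 342.4, 43.9, 55.9]), (0.55, [293.6, 261.9, 50.1, 45.7]), (0.55, [406.4, 254.3, 73.5, 31.3])]
dial_grip [(0.91, [146.8, 333.7, 23.3, 23.2]), (0.84, [293.0, 250.8, 19.6, 23.7]), (0.62, [302.7, 300.9, 189.8, 171.2])]
index_mark [(0.77, [294.0, 263.1, 49.4, 52.3]), (0.59, [153.0, 342.5, 46.8, 53.7])]
shackle_pull [(0.63, [139.1, 316.4, 5.4, 7.4]), (0.51, [311.2, 244.4, 1.9, 6.4])]
chest [(0.81, [303.4, 299.4, 190.5, 171.7])]
staple [(0.96, [303.8, 300.1, 188.7, 167.1])]
side 435.1977836256114 435.1977836256114 322.2836247651699 232.1158213026763 [[-0.9933, -0.1143, 0.0188, 582.9559], [0.0941, -0.7011, 0.7068, -105.0992], [-0.0676, 0.7038, 0.7072, -942.5177], [0.0, 0.0, 0.0, 1.0]] ['color', 'fx', 'fy', 'cx', 'cy', 'extrinsics']
lock [(0.98, [409.2, 176.7, 47.9, 31.4]), (0.85, [344.8, 218.8, 30.3, 53.3])]
dial_grip [(0.85, [346.8, 208.9, 22.1, 18.0]), (0.71, [411.6, 167.8, 10.3, 12.8]), (0.53, [348.4, 236.9, 3.5, 16.4])]
index_mark [(0.71, [412.9, 175.8, 49.0, 28.5])]
shackle_pull [(0.68, [347.6, 236.8, 5.7, 16.3]), (0.46, [430.8, 182.9, 11.1, 13.9])]
chest [(0.63, [347.0, 211.1, 24.0, 17.2]), (0.62, [323.6, 243.5, 131.2, 148.7])]
staple [(0.77, [324.1, 247.4, 131.5, 146.2])]
```

```bash
python3 - <<'E'
import cv2,numpy as np
a=cv2.imread('pics/scene0.png');b=cv2.imread('pics/side0.png')
cv2.imwrite('pics/a.png',cv2.resize(a[170:420,80:480],None,fx=2,fy=2,interpolation=cv2.INTER_CUBIC))
cv2.imwrite('pics/b.png',cv2.resize(b[100:340,220:500],None,fx=2.5,fy=2.5,interpolation=cv2.INTER_CUBIC))
E
```

```text
(no output)
```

View pics/a.png

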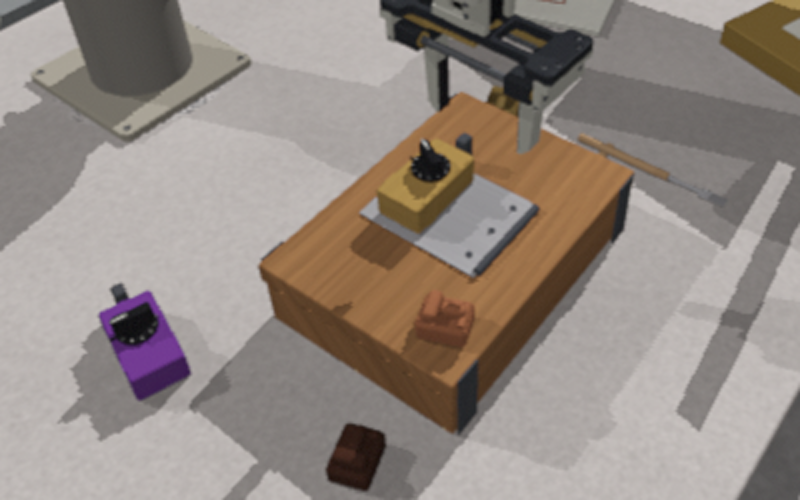

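View pics/b.png

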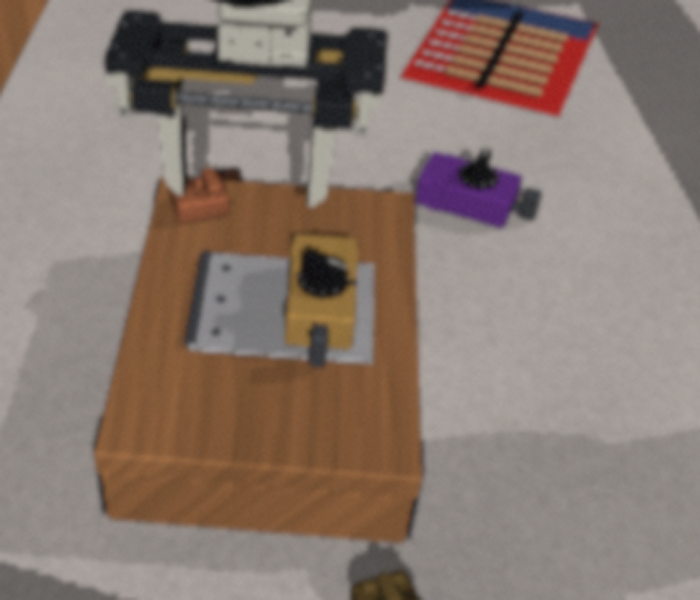

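The brass lock is on the chest at scene (294,255) and side (345,218). The purple lock on the table, at scene (153,342) and side (409,177), has the wrong colour, so it is the look-alike. I'll fit the chest pose from its corners and triangulate the dial.

```bash
cat > h.py <<'E'
from station import ctrl, viewer
import cv2,numpy as np
from scipy.optimize import least_squares
from scipy.spatial.transform import Rotation as R
def ray(f,u,v):
    E=np.array(f['extrinsics']);d=np.array([(u-f['cx'])/f['fx'],-(v-f['cy'])/f['fy'],-1])
    return -E[:3,:3].T@E[:3,3],E[:3,:3].T@d
def onz(f,u,v,z):
    o,d=ray(f,u,v);return o+d*(z-o[2])/d[2]
def proj(f,P):
    E=np.array(f['extrinsics']);p=np.atleast_2d(P)@E[:3,:3].T+E[:3,3]
    return np.c_[f['cx']-f['fx']*p[:,0]/p[:,2],f['cy']+f['fy']*p[:,1]/p[:,2]]
def wproj(f,s,P):
    q=s['tcp_rot'];T=R.from_quat([q[1],q[2],q[3],q[0]]).as_matrix()
    t=(np.atleast_2d(P)-s['position'])@T;M=np.array(f['mount'])
    c=(t-M[:3,3])@M[:3,:3];d=np.c_[c[:,0],-c[:,1],-c[:,2]]
    r=np.hypot(d[:,0],d[:,1]);th=np.arctan2(r,d[:,2])
    return np.c_[f['cx']+f['fx']*th*d[:,0]/r,f['cy']+f['fy']*th*d[:,1]/r]
def wray(f,s,u,v):
    q=s['tcp_rot'];T=R.from_quat([q[1],q[2],q[3],q[0]]).as_matrix();M=np.array(f['mount'])
    a=np.array([(u-f['cx'])/f['fx'],(v-f['cy'])/f['fy']]);th=np.linalg.norm(a);a=a/th*np.sin(th)
    c=np.array([a[0],-a[1],-np.cos(th)])
    return np.array(s['position'])+T@M[:3,3],T@M[:3,:3]@c
def wonz(f,s,u,v,z):
    o,d=wray(f,s,u,v);return o+d*(z-o[2])/d[2]
E
python3 - <<'E'
from h import *
fs,fd=viewer.grab_frame('scene'),viewer.grab_frame('side')
S=[(211,304),(310,360),(396.5,257.5),(311,217.5)]
D=[(260,282),(387,288),(386,177),(283,173)]
for f,L in((fs,S),(fd,D)):
    for p in L: print(p,np.round(onz(f,*p,90),1))
def tri(a,b):
    o1,d1=ray(fs,*a);o2,d2=ray(fd,*b)
    x=np.linalg.lstsq(np.c_[d1,-d2],o2-o1,rcond=None)[0];return (o1+d1*x[0]+o2+d2*x[1])/2
print('dial',tri((293,250.8),(346.8,208.9)),onz(fs,293,250.8,145),onz(fd,346.8,208.9,145))
print('tab',tri((311.2,244.4),(347.6,236.8)))
for n,p in dict(a=((302,328)),b=(258,398)).items(): print(n,onz(fs,*p,90 if n=='a' else 0))
E
```

```text
(211, 304) [ 468.  -189.6   90. ]
(310, 360) [ 705.5 -171.4   90. ]
(396.5, 257.5) [696.1 154.4  90. ]
(311, 217.5) [457.3 148.   90. ]
(260, 282) [686.2 165.2  90. ]
(387, 288) [451.  148.7  90. ]
(386, 177) [ 456.6 -185.9   90. ]
(283, 173) [ 702.7 -167.2   90. ]
dial [536.5994256   -8.43167772 138.07051598] [537.11163852 -14.12648964 145.        ] [539.78338834   2.12396013 145.        ]
tab [533.50248395  50.62766054 114.36543348]
a [ 649.64090023 -125.19298353   90.        ]
b [ 641.87839987 -250.27061459    0.        ]
```

Emit:
step_arm:
  rows: "-0.010 -0.020 -0.025 0 1; -0.010 -0.020 -0.025 0 1; -0.010 -0.022 -0.020 0 1; 0 0 0 0 1; 0 0 0 0 1"

```text
clock: 1.3
position: [538.4, -30.1, 262.0]
tcp_rot: [0.001, 0.707, 0.707, 0.001]
wrist_force: [0.8, 0.6, -0.6]
grip_width: 1.002
```

```bash
python3 - <<'E'
from h import *
s=ctrl.state();f=viewer.grab_frame('wrist');cv2.imwrite('pics/w1.png',f['color'])
print(s['clock'],s['position'],s['tcp_rot'],s['joints'],f['fx'],f['cx'],f['cy'],np.round(f['mount'],3).tolist())
for t,z in [('lock',129),('dial_grip',150),('index_mark',130),('shackle_pull',131)]:
    for d in viewer.spot_in(t,'wrist')[:3]: print(t,round(d['p'],2),np.round(d['bbox'],1),np.round(wonz(f,s,*d['bbox'][:2],z),1))
E
```

```text
1.3 [538.40625237 -30.12254327 261.96157929] [7.18788630e-04 7.07328718e-01 7.06884114e-01 6.46641791e-04] [-1.51122265e-01 -5.53946433e-02  1.55111062e+00  1.89743409e-04
  1.64395226e+00 -1.50479449e-01] 371.64829954431775 322.7336831320955 243.00374439512237 [[-0.001, 0.966, 0.258, 70.635], [1.0, 0.001, -0.0, 0.508], [-0.0, 0.258, -0.966, -193.833], [0.0, 0.0, 0.0, 1.0]]
lock 0.84 [321.  190.3  67.4 141.6] [537.8   1.3 129. ]
lock 0.68 [227.  395.2  77.4  41.5] [ 431.7 -223.3  129. ]
dial_grip 0.94 [321.2 199.3  46.4  46.8] [538.   -3.7 150. ]
dial_grip 0.83 [216.7 397.1  30.7  31.1] [ 426.7 -210.   150. ]
index_mark 0.84 [226.2 393.2  70.2  38.3] [ 431.5 -219.6  130. ]
index_mark 0.57 [321.6 193.1  63.  138.6] [538.3  -1.1 130. ]
shackle_pull 0.76 [317.9 136.6  20.1  31.1] [535.2  48.7 131. ]
shackle_pull 0.69 [321.1 189.6  62.6 137.6] [537.9   2.2 131. ]
```

View pics/w1.png

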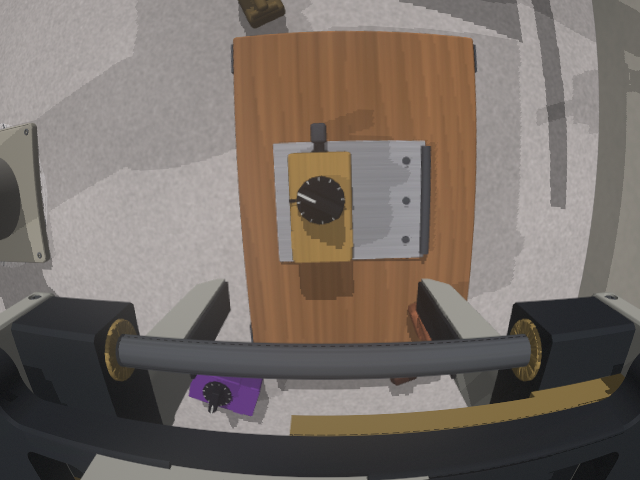

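The lock at (321,190) is brass with a black dial. Its pointer aims left and a little up, and the index mark is on the left edge near (291,200). The purple look-alike is at (227,395). I'll enlarge the brass one.

```bash
python3 - <<'E'
from h import *
f=cv2.imread('pics/w1.png')[110:280,260:440]
cv2.imwrite('pics/w1c.png',cv2.resize(f,None,fx=3.5,fy=3.5,interpolation=cv2.INTER_CUBIC))
E
```

```text
(no output)
```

View pics/w1c.png

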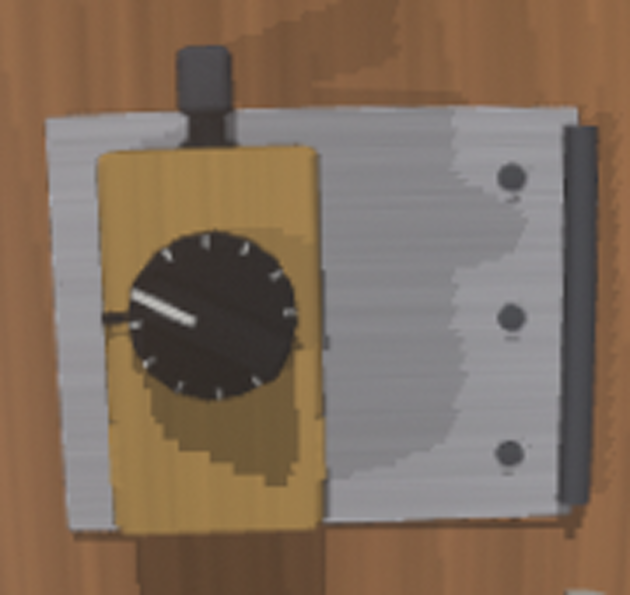

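```bash
python3 - <<'E'
from h import *
s=ctrl.state();f=viewer.grab_frame('wrist')
g=lambda p,z: wonz(f,s,260+p[0]/3.5,110+p[1]/3.5,z)
L=[g(p,129) for p in [(98,152),(317,148),(322,525),(117,533)]]
print(np.round(L,1),np.mean(L,0))
Y=(L[0]+L[1]-L[2]-L[3])/2;X=(L[1]+L[2]-L[0]-L[3])/2
print('yaw',np.arctan2(-Y[0],Y[1]),np.arctan2(X[1],X[0]))
a,b=g((135,294),154.5),g((194,322),154.5);d=a-b;print('ptr',a,b,np.arctan2(-d[1],-d[0]))
print('disc',g((213,315),134.5),'mark',g((116,318),131),'tab',g((204,78),131))
H=[g(p,93) for p in [(46,118),(578,107),(70,530)]];d=H[1]-H[0];e=H[0]-H[2];print('hasp',np.arctan2(d[1],d[0]),np.arctan2(-e[0],e[1]))
E
```

```text
[[508.   34.8 129. ]
 [562.2  35.7 129. ]
 [565.  -61.8 129. ]
 [511.1 -64.1 129. ]] [536.5725711  -13.84535659 129.        ]
yaw 0.030116599595145652 0.02914548415903138
ptr [518.56151923   2.23477343 154.5       ] [532.2133294   -4.38438719 154.5       ] -0.45145909049490496
disc [536.48821689  -5.66296109 134.5       ] mark [512.12628482  -6.86086133 131.        ] tab [534.30304609  52.97181139 131.        ]
hasp 0.03381469988140799 0.03448327249578141
```

Emit:
step_arm:
  rows: "0.024 -0.002 0 0 0; 0 0 0.01 -8 0; 0 0 0.01 -8 0; 0 0 0.01 -8 0; 0 0 0.01 -8 0; 0 0 0.01 -8 0; 0 0 0.01 -8 0; 0 0 0.01 -8 0; 0 0 0.01 -6 0; 0 0 0 0 0; 0 0 0 0 0"
  newtons: 30

```text
clock: 2.7
position: [535.8, -5.8, 181.0]
tcp_rot: [-0.001, 0.243, 0.97, -0.0]
wrist_force: [-0.9, 0.1, 0.2]
grip_width: 0.502
```

```bash
python3 - <<'E'
from h import *
s=ctrl.state();f=viewer.grab_frame('wrist');cv2.imwrite('pics/w2.png',f['color'])
q=s['tcp_rot'];T=R.from_quat([q[1],q[2],q[3],q[0]]).as_matrix();print(s['position'],np.round(T,3).tolist(),s['joints'][5])
for t,z in [('lock',129),('dial_grip',150),('shackle_pull',131)]:
    for d in viewer.spot_in(t,'wrist')[:2]: print(t,round(d['p'],2),np.round(d['bbox'],1),np.round(wonz(f,s,*d['bbox'][:2],z),1))
E
```

```text
[535.80438039  -5.80539405 180.96083911] [[-0.882, 0.472, -0.001], [0.472, 0.882, 0.0], [0.001, -0.0, -1.0]] -1.1856534186624699
lock 0.94 [324.8 247.3 178.  134.8] [534.6  -4.1 129. ]
lock 0.67 [ 52.9 225.7  71.  109.3] [ 413.  -193.3  129. ]
dial_grip 0.93 [322.3 257.4  63.4  63.7] [534.5  -6.  150. ]
dial_grip 0.65 [ 36.8 232.6  38.8  32.9] [ 413.4 -194.2  150. ]
shackle_pull 0.81 [ 40.5 181.6  23.   20.2] [ 376.6 -181.7  131. ]
shackle_pull 0.78 [392.9 208.6  43.7  35.1] [532.   49.2 131. ]
```

View pics/w2.png

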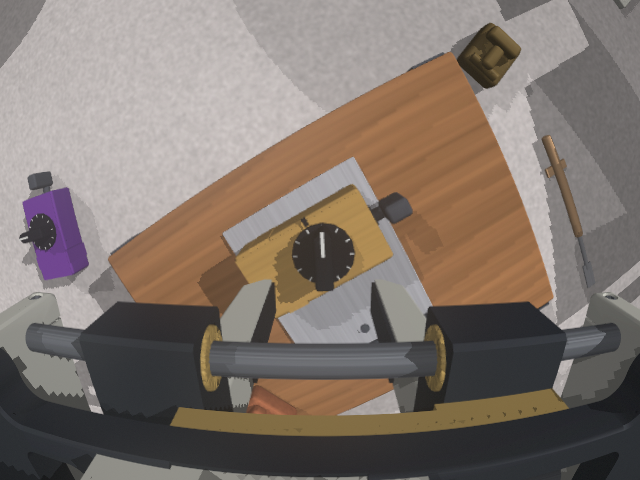

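The bar stands vertical in the image at (323,250), square between the fingers. I'll descend and grip it.

Emit:
step_arm:
  rows: "0 0 0.015 0 0; 0 0 0.015 0 0; 0 0 0.013 0 0; 0 0 0 0 0; 0 0 0 0 -1; 0 0 0 0 -1; 0 0 0 0 -1; 0 0 0 0 -1; 0 0 0 0 -1"
  newtons: 30

```text
clock: 3.8
position: [536.3, -6.0, 138.8]
tcp_rot: [0.0, 0.242, 0.97, 0.0]
wrist_force: [-1.0, -0.6, 0.9]
grip_width: 0.116
```

Emit:
step_arm:
  rows: "0 0 0 -5 -1; 0 0 0 -5 -1; 0 0 0 -5 -1; 0 0 0 -5 -1; 0 0 0 -5 -1; 0 0 0 -5 -1; 0 0 0 0 -1; 0 0 0 0 -1; 0 0 0 0 -1"

```text
clock: 4.7
position: [536.1, -6.0, 138.4]
tcp_rot: [0.0, -0.016, 1.0, -0.0]
wrist_force: [0.3, -0.1, -0.8]
grip_width: 0.005
```

```bash
python3 - <<'E'
from h import *
s=ctrl.state();q=s['tcp_rot'];T=R.from_quat([q[1],q[2],q[3],q[0]]).as_matrix();print(s['torque'],np.degrees(np.arctan2(T[1,1],T[0,1])),s['joints'][5],s['grip_width'])
E
```

```text
[ 0.07750005 -0.10204004  0.07052995] 91.88331243653113 -1.7104810868211333 0.005090093804990365
```

The fingers shut on nothing, so I'll open, rise and look.

Emit:
step_arm:
  rows: "0 0 0 0 0; 0 0 0 0 0; 0 0 0 0 0; 0 0 -0.02 0 0; 0 0 -0.023 0 0; 0 0 0 0 0;  0 0 0 0 0"

```text
clock: 5.4
position: [536.4, -6.0, 181.6]
tcp_rot: [0.001, -0.017, 1.0, -0.0]
wrist_force: [0.1, 0.2, 0.0]
grip_width: 0.496
```

```bash
python3 - <<'E'
from h import *
s=ctrl.state();f=viewer.grab_frame('wrist');cv2.imwrite('pics/w3.png',cv2.resize(f['color'][150:350,200:450],None,fx=3,fy=3,interpolation=cv2.INTER_CUBIC))
print(s['position'])
g=viewer.grab_frame('side');cv2.imwrite('pics/s3.png',g['color'])
for t,z in [('lock',129),('dial_grip',150),('shackle_pull',131)]:
    for d in viewer.spot_in(t,'wrist')[:2]: print(t,round(d['p'],2),np.round(d['bbox'],1),np.round(wonz(f,s,*d['bbox'][:2],z),1))
E
```

```text
[536.4384595   -6.03532884 181.62658047]
lock 0.9 [328.2 244.4 179.3  85.9] [532.4  -3.3 129. ]
lock 0.76 [ 71.3  82.5  74.8 117.3] [ 410.3 -204.9  129. ]
dial_grip 0.88 [321.  257.2  62.   65. ] [535.3  -8.1 150. ]
dial_grip 0.61 [55.5 82.4 44.5 40.6] [ 412.5 -204.2  150. ]
shackle_pull 0.84 [399.8 246.8  40.   29.5] [531.9  46.4 131. ]
shackle_pull 0.66 [543.6 163.2  51.7  55. ] [464.4 154.  131. ]
```

View pics/w3.png

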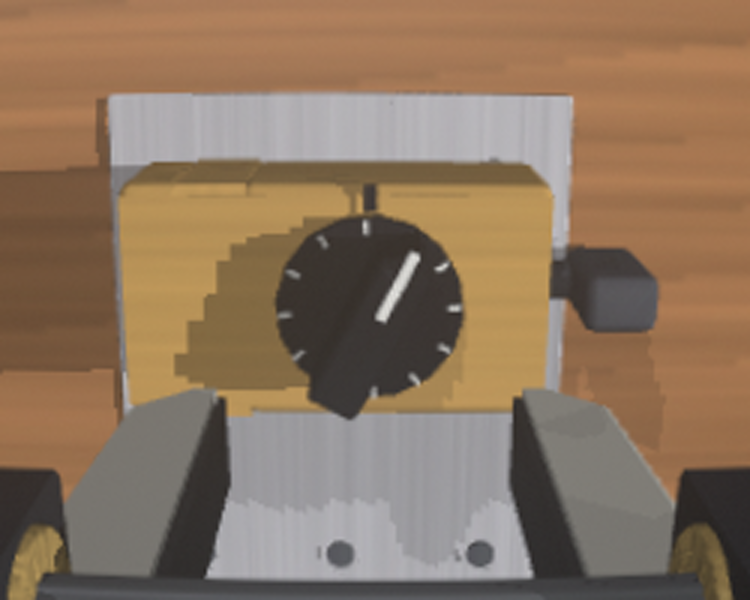

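```bash
python3 - <<'E'
from h import *
s=ctrl.state();f=viewer.grab_frame('wrist');P=np.array(s['position'])
for n,p in dict(tip=P,tl=P+[0,-23,0],tr=P+[0,23,0],disc=[536.4,-5.8,134.5],bartop=[536.4,-5.8,154.5],b1=[536.4+19*np.cos(-.49),-5.8+19*np.sin(-.49),154.5],b2=[536.4-19*np.cos(-.49),-5.8-19*np.sin(-.49),154.5],mark=[508.5,-6.5,131]).items():
    print(n,(wproj(f,s,p)[0]-[200,150])*3)
print(s['clock'],s['wrist_force'],s['grip_width'])
g=viewer.grab_frame('side');cv2.imwrite('pics/s4.png',cv2.resize(g['color'][140:300,250:450],None,fx=4,fy=4,interpolation=cv2.INTER_CUBIC))
E
```

```text
tip [372.94331187 378.67441303]
tl [248.93574896 374.32066676]
tr [496.52957588 382.19665937]
disc [372.37966266 313.72644795]
bartop [372.76559271 341.42101983]
b1 [327.75420088 415.09226237]
b2 [419.65405769 264.3794705 ]
mark [373.59024736 188.24739851]
5.65 [-0.68529181  0.87983285 -0.10280776] 0.503942233942491
```

View pics/s4.png

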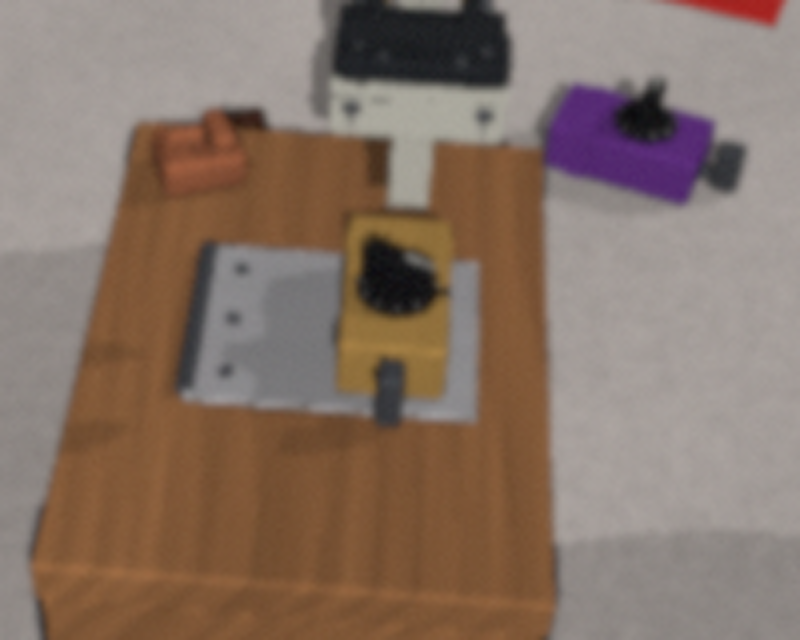

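```bash
python3 - <<'E'
from h import *
s=ctrl.state();P=np.array(s['position'])
for c in('side','scene'):
    f=viewer.grab_frame(c)
    print(c,proj(f,[P,P+[0,23,0],P+[0,-23,0],P+[0,30,0]]))
    if c=='side': print((proj(f,[P,P+[0,23,0],P+[0,-23,0]])-[250,140])*4)
    else: print((proj(f,[P,P+[0,23,0],P+[0,-23,0]])-[220,190])*5);cv2.imwrite('pics/c4.png',cv2.resize(f['color'][190:310,220:380],None,fx=5,fy=5,interpolation=cv2.INTER_CUBIC))
E
```

```text
side [[350.30540821 192.91276345]
 [349.48230374 200.52081509]
 [351.09793254 185.5873676 ]
 [349.22545247 202.89492173]]
[[401.22163283 211.65105382]
 [397.92921497 242.08326036]
 [404.39173016 182.34947039]]
scene [[294.4282664  235.70627044]
 [301.50751263 229.90085472]
 [287.13251896 241.68923043]
 [303.62055566 228.16802994]]
[[372.141332   228.53135222]
 [407.53756313 199.5042736 ]
 [335.66259478 258.44615217]]
```

View pics/c4.png

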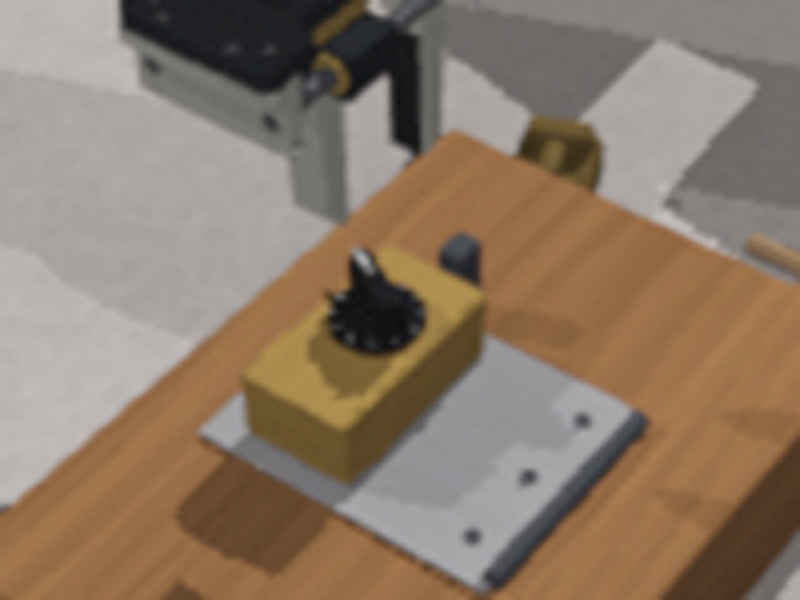

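The side and scene views both show the fingertips about 9 px higher than the reported TCP projects. I'll measure that offset.

```bash
python3 - <<'E'
from h import *
fs,fd=viewer.grab_frame('scene'),viewer.grab_frame('side')
def tri(a,b):
    o1,d1=ray(fs,*a);o2,d2=ray(fd,*b)
    x=np.linalg.lstsq(np.c_[d1,-d2],o2-o1,rcond=None)[0];return o1+d1*x[0],o2+d2*x[1]
print(tri((301,219.6),(352.5,191.75)))
print(ctrl.state()['position'])
# first pictures: fingers at (600±~54,0,191)
print(tri((80+527/2,170+150/2),(220+182/2.5,100+206/2.5)),tri((80+440/2,170+108/2),(220+317/2.5,100+206/2.5)))
E
```

```text
(array([532.34972119,  20.14979252, 204.62796074]), array([531.23517313,  19.73836596, 205.1142405 ]))
[535.92820544  -5.9701785  181.17727798]
(array([646.47911016,   9.01712813, 206.45602293]), array([646.64660288,   9.08098517, 206.41592764])) (array([544.72489916,   1.92685019, 211.35599185]), array([543.75243045,   1.56744626, 211.77536909]))
```

The tips sit about 20 mm above the reported TCP, which explains the miss over the bar. I'll turn back and descend lower, watching the force.

Emit:
step_arm:
  rows: "0 0 0.006 7.5 0; 0 0 0.012 7.5 0; 0 0 0.012 7.5 0; 0 0 0.012 7.5 0; 0 0 0.010 0 0; 0 0 0.005 0 0; 0 0 0.003 0 0; 0 0 0 0 0; 0 0 0 0 0"

```text
clock: 6.85
position: [536.4, -6.0, 121.9]
tcp_rot: [0.0, 0.241, 0.97, 0.0]
wrist_force: [-0.2, -0.1, 0.4]
grip_width: 0.499
```

```bash
python3 -c "
from h import *
print(ctrl.grip_depth,[a for a in dir(ctrl) if a[0]!='_'])"
```

```text
18.8 ['IKError', 'grip_depth', 'job_done', 'state']
```

Emit:
step_arm:
  rows: "0 0 0.004 0 0; 0 0 0 0 0; 0 0 0 0 -1; 0 0 0 0 -1; 0 0 0 0 -1; 0 0 0 0 -1; 0 0 0 0 -1; 0 0 0 0 -1; 0 0 0 0 -1; 0 0 0 0 -1"

```text
clock: 7.85
position: [536.2, -5.9, 117.4]
tcp_rot: [0.0, 0.242, 0.97, 0.0]
wrist_force: [1.5, 0.9, 0.7]
grip_width: 0.125
```

Emit:
step_arm:
  rows: "0 0 0 -5 -1; 0 0 0 -5 -1; 0 0 0 -5 -1; 0 0 0 -5 -1; 0 0 0 -5 -1; 0 0 0 -5 -1; 0 0 0 0 -1; 0 0 0 0 -1; 0 0 0 0 -1"
  newtons: 45

```text
clock: 8.75
position: [536.0, -6.1, 117.4]
tcp_rot: [0.0, -0.016, 1.0, -0.0]
wrist_force: [0.9, 0.2, -0.2]
grip_width: 0.12
```

Emit:
step_arm:
  rows: "0 0 0 0 0; 0 0 0 0 0; 0 0 0 0 0; 0 0 -0.02 0 0; 0 0 -0.025 0 0; 0 0 -0.02 0 0;  0 0 0 0 0; 0 0 0 0 0"

```text
clock: 9.55
position: [536.2, -6.0, 182.3]
tcp_rot: [0.0, -0.017, 1.0, -0.0]
wrist_force: [0.3, -0.4, 0.1]
grip_width: 0.499
```

```bash
python3 - <<'E'
from h import *
s=ctrl.state();f=viewer.grab_frame('wrist');cv2.imwrite('pics/w5.png',cv2.resize(f['color'][150:350,200:450],None,fx=3,fy=3,interpolation=cv2.INTER_CUBIC))
print(s['position'])
for d in viewer.spot_in('shackle_pull','wrist')[:2]: print(round(d['p'],2),np.round(d['bbox'],1),np.round(wonz(f,s,*d['bbox'][:2],131),1))
E
```

```text
[536.18479316  -6.01987888 182.26888895]
0.89 [401.9 245.7  37.4  32. ] [531.  48. 131.]
0.26 [325.2 255.6  63.5  70. ] [539.8  -5.1 131. ]
```

View pics/w5.png

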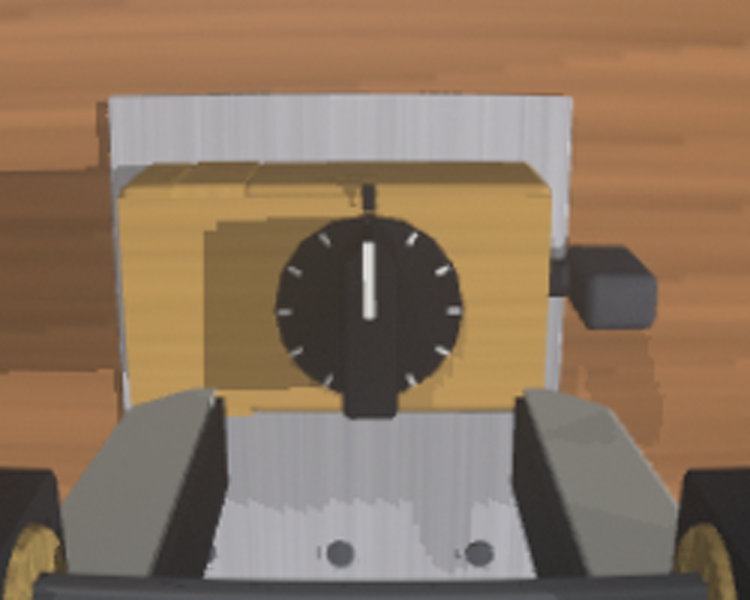

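The dial is at the mark: the white line at (368,280) is in line with the mark at (368,195). Next is the bolt's tab.

Emit:
step_arm:
  rows: "0 0.03 0 0 0; 0 0.03 0 0 0; 0 0 0 9 0; 0 0 0 9 0; 0 0 0 9 0; 0 0 0 9 0; 0 0 0 9 0; 0 0 0 9 0; 0 0 0 9 0; 0 0 0 9 0; 0 0 0 9 0; 0 0 0 9 0"

```text
clock: 10.85
position: [533.0, 54.0, 180.6]
tcp_rot: [-0.001, 0.671, 0.741, -0.001]
wrist_force: [-0.6, 0.3, -0.1]
grip_width: 0.503
```

```bash
python3 - <<'E'
from h import *
s=ctrl.state();q=s['tcp_rot'];T=R.from_quat([q[1],q[2],q[3],q[0]]).as_matrix();print(s['position'],np.degrees(np.arctan2(T[1,1],T[0,1])))
f=viewer.grab_frame('wrist');cv2.imwrite('pics/w6.png',f['color'])
for d in viewer.spot_in('shackle_pull','wrist')[:2]: print(round(d['p'],2),np.round(d['bbox'],1),np.round(wonz(f,s,*d['bbox'][:2],131),1))
E
```

```text
[532.96361068  53.97085085 180.5806135 ] 5.698536854861271
0.97 [325.2 250.5  22.8  34.3] [535.   54.4 131. ]
```

Emit:
step_arm:
  rows: "0 0.0015 0 4 0; 0 0 0.02 0 0; 0 0 0.02 0 0; 0 0 0.02 0 0; 0 0 0.017 0 0; 0 0 0.01 0 0; 0 0 0 0 0; 0 0 0 0 -1; 0 0 0 0 -1; 0 0 0 0 -1; 0 0 0 0 -1; 0 0 0 0 -1"

```text
clock: 12.15
position: [535.5, 54.2, 95.9]
tcp_rot: [0.0, 0.694, 0.72, 0.0]
wrist_force: [-0.8, -0.3, 3.7]
grip_width: 0.143
```

Emit:
step_arm:
  rows: "0 0 0 0 -1; 0 0 0 0 -1; 0 0 0 0 -1"

```text
clock: 12.45
position: [535.5, 54.2, 95.8]
tcp_rot: [0.0, 0.694, 0.72, 0.0]
wrist_force: [-2.9, 1.1, 5.9]
grip_width: 0.14
```

Emit:
step_arm:
  rows: "0.003 0 0 0 -1; 0.004 0 0 0 -1; 0.004 0 0 0 -1; 0.004 0 0 0 -1; 0.004 0 0 0 -1; 0.004 0 0 0 -1; 0.003 0 0 0 -1; 0.002 0 0 0 -1; 0 0 0 0 -1; 0 0 0 0 -1; 0 0 0 0 -1"

```text
clock: 13.55
position: [534.6, 82.5, 95.5]
tcp_rot: [-0.0, 0.694, 0.72, 0.0]
wrist_force: [-1.1, -1.5, 5.6]
grip_width: 0.142
```

```bash
python3 - <<'E'
from h import *
s=ctrl.state();print(s['position'],s['wrist_force'])
f=viewer.grab_frame('scene');cv2.imwrite('pics/c7.png',f['color'])
f=viewer.grab_frame('wrist');cv2.imwrite('pics/w7.png',f['color'])
for t in('shackle_pull','lock','dial_grip'):
  for d in viewer.spot_in(t,'wrist')[:2]: print(t,round(d['p'],2),np.round(d['bbox'],1),np.round(wonz(f,s,*d['bbox'][:2],131),1))
E
```

```text
[534.62756293  82.478224    95.54203412] [-1.13134316 -1.53259573  5.62647838]
shackle_pull 0.79 [323.1 306.   32.4  74. ] [535.4  80.3 131. ]
lock 0.49 [375.  278.7 408.3 283.6] [558.6  94.7 131. ]
```

Emit:
step_arm:
  rows: "0 0 0 0 0; 0 0 0 0 0; 0 0 0 0 0; 0 0 -0.03 0 0; 0 0 -0.03 0 0.5; 0 0 -0.03 0 1; -0.03 0 0 0 1; -0.03 -0.0015 0 0 1; -0.0345 0 0 0 1; 0 0 0 0 1; 0 0 0 0 1"

```text
clock: 14.9
position: [536.0, -12.7, 184.9]
tcp_rot: [-0.0, 0.695, 0.719, -0.0]
wrist_force: [0.2, -0.2, -0.3]
grip_width: 0.994
```

```bash
python3 - <<'E'
from h import *
s=ctrl.state();q=s['tcp_rot'];T=R.from_quat([q[1],q[2],q[3],q[0]]).as_matrix();print(s['position'],np.degrees(np.arctan2(T[1,1],T[0,1])),s['grip_width'])
f=viewer.grab_frame('wrist');cv2.imwrite('pics/w8.png',f['color'])
for t in('shackle_pull','lock','dial_grip'):
  for d in viewer.spot_in(t,'wrist')[:2]: print(t,round(d['p'],2),np.round(d['bbox'],1),np.round(wonz(f,s,*d['bbox'][:2],131),1))
E
```

```text
[536.01394169 -12.73916175 184.91614991] 1.9519818701334128 0.994200904535444
shackle_pull 0.77 [327.4 136.3  21.   74. ] [537.   64.4 131. ]
lock 0.89 [212.5 415.2  76.8  42. ] [ 443.4 -170.5  131. ]
lock 0.71 [324.6 205.3  82.1 218.7] [536.7  18.  131. ]
dial_grip 0.87 [323.1 241.2  62.5  56.2] [536.6  -7.  131. ]
```

View pics/w8.png

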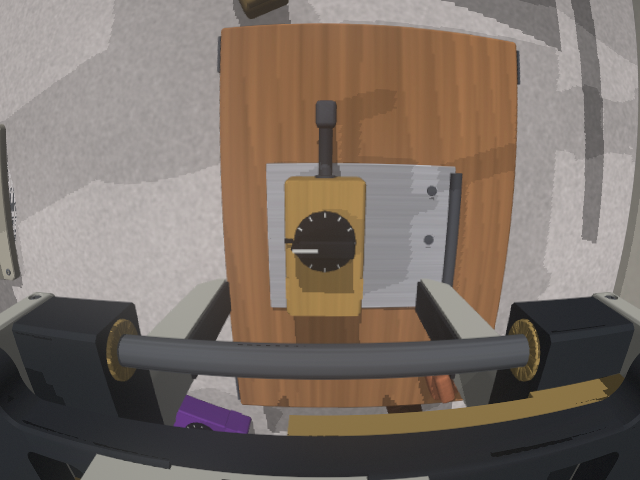

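The bolt is drawn: the tab is at (326,107), with a long stretch of rod showing. Next I'll grip the lock by its sides.

Emit:
step_arm:
  rows: "0 0 0.025 0 1; 0 0 0.025 0 1; 0 0 0.025 0 1; 0 0 0.015 0 1; 0 0 0.01 0 1; 0 0 0.003 0 1; 0 0 0 0 1; 0 0 0 0 -1; 0 0 0 0 -1; 0 0 0 0 -1; 0 0 0 0 -1; 0 0 0 0 -1"
  newtons: 40

```text
clock: 16.3
position: [536.4, -12.4, 82.6]
tcp_rot: [0.0, 0.694, 0.72, 0.0]
wrist_force: [0.6, -0.4, -0.6]
grip_width: 0.617
```

Emit:
step_arm:
  rows: "0 0 0 0 -1; 0 0 0 0 -1; 0 0 0 0 -1"
  newtons: 60

```text
clock: 16.6
position: [536.5, -12.4, 82.6]
tcp_rot: [0.0, 0.694, 0.72, 0.0]
wrist_force: [1.2, 0.8, 1.4]
grip_width: 0.595
```

Emit:
step_arm:
  rows: "0 0 -0.004 0 -1; 0 0 -0.008 0 -1; 0 0 -0.01 0 -1; 0 0 -0.01 0 -1; 0 0 -0.012 0 -1; 0 0 0 0 -1; 0 0 0 0 -1"

```text
clock: 17.3
position: [536.6, -12.4, 126.9]
tcp_rot: [0.0, 0.694, 0.72, 0.0]
wrist_force: [0.2, 0.5, -7.7]
grip_width: 0.597
```

Emit:
step_arm:
  rows: "0 0 -0.01 0 -1; 0 0 -0.015 0 -1; 0 0 -0.015 0 -1; 0 0 -0.015 0 -1; 0 0 -0.015 0 -1; 0 0 -0.008 0 -1; 0 0 -0.004 0 -1; 0 0 0 0 -1; 0 0 0 0 -1; 0 0 0 0 -1; 0 0 0 0 -1"

```text
clock: 18.4
position: [535.9, -12.3, 207.5]
tcp_rot: [-0.001, 0.694, 0.72, -0.0]
wrist_force: [-0.1, 0.8, -5.7]
grip_width: 0.597
```

```bash
python3 - <<'E'
from h import *
s=ctrl.state();print(s['position'],s['wrist_force'],s['torque'],s['grip_width'])
f=viewer.grab_frame('wrist');g=viewer.grab_frame('side');c=viewer.grab_frame('scene')
a=[cv2.resize(x,(400,400)) for x in (g['color'][90:290,250:450],c['color'][160:360,200:400])]
cv2.imwrite('pics/f9.png',np.hstack(a))
for t in('shackle_pull','lock','dial_grip'):
  for d in viewer.spot_in(t,'wrist')[:2]: print(t,round(d['p'],2),np.round(d['bbox'],1),np.round(wonz(f,s,*d['bbox'][:2],248),1))
E
```

```text
[535.85172646 -12.29855975 207.49699107] [-0.07114096  0.80727941 -5.70406645] [-0.08006424  0.04446894  0.00845303] 0.597164005270292
shackle_pull 0.7 [326.5 133.9  36.7 123.2] [535.3  63.3 248. ]
lock 0.84 [323.2 236.2 137.3 335.5] [535.4  20.3 248. ]
dial_grip 0.85 [318.9 298.5 109.3  88. ] [534.5  -8.5 248. ]
```

View pics/f9.png

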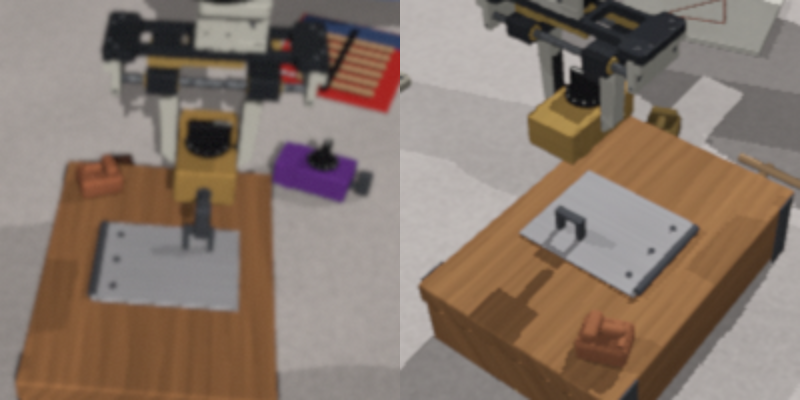

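The brass lock is 125 mm up and level, its bolt is out, and the staple is left bare on the hasp.

```bash
python3 -c "
from station import ctrl
print(ctrl.job_done()); s=ctrl.state(); print(s['clock'],s['position'],s['grip_width'],s['wrist_force'])"
```

```text
the job is handed in; nothing more can be done
None
the job is handed in; nothing more can be done
```

The job is handed in, with the open brass lock held about 125 mm above where it sat. No verdict was reported.

- **Dial:** I turned it one click anticlockwise. The close-up showed the pointer in line with the index mark.
- **Bolt:** I pulled it 28 mm to its stop while the lock was still seated.
- **Lock:** I gripped it by its plain sides at 60 N and lifted it straight off the staple.

**Last checks:** The opening was about 55.5 mm, which fits the lock's 56 mm. The load was about 5.7 N, which fits its weight. The lock looked level with the bolt still out. The robot's clock stood at about 18.5 s.

**Disagreement:** The first attempt to grip the dial closed on nothing. In the camera images the fingertips sat about 20 mm above the reported TCP. I went lower by that amount for every later grasp, and each measured opening then fitted its part.

**Bystanders:** I planned the moves to keep clear of the studies and the modelling tool. The study on the lid looked undisturbed in the last picture, but I did not measure any of them against the start.

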